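# Brush out the amber beaker

### The arm

A 6-joint arm with a two-finger parallel gripper is mounted at the origin on the work surface. World frame = base frame: x ahead of the robot, y to its left, z up, the work surface at z = 0. Lengths are in mm, angles in rad, forces in N, time in s.
With the tool pointing down it reaches from about 225 to 725 mm from the base axis. Payload 3.1 kg.
Tool frame: the origin (TCP) lies on the mounting face of the last link; the fingertips stand 173 mm ahead of it and the grasp point (between the pads) lies 155 mm ahead of it; z points along the fingers, y is the line along which they close (so a half turn about z gives the same grasp; the last joint's range is limited). The gripper opens to 85 mm and grips with 20 to 120 N. Pads are 22 mm wide; open, the fingers measure 114 mm over their backs; the gripper's body (76 mm by 85 mm) begins 54 mm behind the grasp point. The pads swing forward as they close: fully open they stand 13 mm farther back than shut.
Start: joints at [-1.329, 0.048, 0.099, 1.622, 0, 1.443], TCP at [189.735, -489.509, 404.712] pointing down, gripper open.
Joint ranges: [-2.91, 2.91], [-0.99, 1.94], [-1.21, 1.42], [-2.12, 2.29], [-1.49, 1.47], [-3.14, 3.14]. Speed limits (rad/s): [2.79, 2.79, 3.14, 3.14, 3.14, 3.14].

### API

Orientations are given as a rotation vector (axis times angle).
In Python, from bench import bot gives the robot as it stands.
- The arm moves only by the tool move_arm, never from a script. Its argument "increments" is a list of rows, each a list of 6 numbers: the shift along the tool's x, y, z normalised to -1 to 1, where 1 is 0.4 m, then the turn, a rotation vector about the tool's x, y, z normalised to -1 to 1, where 1 is pi rad. A call has 1 to 20 rows; each row is the pose to reach, as a shift and turn from the pose commanded when the call began, along the tool's axes at that moment, turning the shorter way round; what a row does not reach only later rows make up. A row lasts 1/12 s, in which the tool goes at most 41.7 mm and 7.16 degrees, less where a joint would pass 70% of its speed; a pose out of reach is approached as far as the arm can. A call with a number of a shift or a turn outside -1 to 1 is refused whole. A call with a gripper value outside its range is refused whole. "hand" is the opening, from -1 (shut) to 1 (fully open), set as the call begins (left out, the last holds). The fingers move at their own pace and stop on an object; "grip_force" is the grip in N (left out, the last holds). Time passes only in rows, so rows that repeat a pose let the fingers close. It gives the time, the measured TCP pose, the force, the opening and the grip force at its end, in the units of the state.
- bot.state(): the state, without advancing time (a new reading comes with each control period).
- bot.grab_frame(name): name is "side" or "top" or "wrist"; returns a dict with "img" (400x640x3 uint8, blue, green, red), "intrinsics" (3x3 intrinsics, pixels), "k1" (the pictures are not rectified: a ray, as slopes to the right and down, at radius r is drawn at 1 + k1 r^2 times it, then the intrinsics apply), "R" (3x3) and "t" (3): a world point X has camera coordinates R X + t. Camera axes: x right, y down, z forward; pixel columns grow to the right and rows downward; lengths in mm; the calibration is good to about 2 mm. A picture is of the moment at which its call begins. There is no depth.
- bot.hand_in(): hands the job in; it is judged then, once.
The state is a dict: "time": time; "joints": joint angles; "joint_vel": joint speeds; "effort": joint torques, N m; "tool_pos": TCP position; "ee_rot": TCP orientation; "ft_force": force on the tool from outside, world axes, zero at the start; "wrist_torque": the same for the moment, N m; "opening": finger opening in mm; "gripper_force": force on a finger pad.
Only numpy, scipy, OpenCV 4.12 (cv2) and the standard library are available. Lean on these libraries where they do the work, as an engineer would, in place of code of your own. Each camera call takes 0.05 s, during which the arm holds its last target. There are 200 camera calls.

### The job

Take the blue-handled bottle brush out of its grey pot and brush out the amber beaker with two full up-and-down strokes: each time lower the bristles almost to the beaker's bottom, and in between raise them until at least half of their length is out of its mouth. Then stand the brush back in its grey pot, bristles down, and let go, leaving both beakers standing where they are.

Things in the scene. Friction and masses are not known exactly. Their poses are not given: they have to be found in the camera images.
- brush: Loose bottle brush, 200 mm long, 80 g, upright in the grey pot, bristles down. Origin: centre of the flat lower end of the bristles; z runs up along the brush. From the origin up: white rigid bristle head, 36 mm diameter, 0 to 70 mm; steel stem, 8 mm, 70 to 130 mm; round blue handle, 20 mm diameter, 130 to 200 mm. Grip it from above, about 170 mm up, at any yaw.
- pot: Grey round brush pot, fixed to the bench, open at the top: 72 mm outer and 64 mm inner diameter, 90 mm high, inner floor 6 mm above its underside. Origin: centre of its underside, on the bench; z up. The brush stands in it at the start and goes back into it.
- amber_beaker: Loose amber (brown) see-through glass beaker, the one to brush out: 80 mm outer and 73 mm inner diameter, 100 mm high, open at the top, inner floor 5 mm above its underside, about 250 g. Origin: centre of its underside; z up. Stands upright on the bench in one of three places in a row.
- white_beaker: Loose opaque white plastic beaker of the same size and mass as the amber one, not to be used. Origin: centre of its underside; z up. A white reagent bottle with a red cap (64 mm diameter, 120 mm high) stands in the third place of the row; a low vial rack (60 mm high) stands beyond the row, farther from the robot.

How it is judged (in metres and radians):
On the way, in this order (a step that is already met when the one before it is completed fails the run):
1. first stroke down: the lower end of the bristles is inside the amber beaker, within 25 mm of its inner floor (horizontal distance between brush and amber_beaker below 0.028 m and z of brush in the frame of amber_beaker below 0.03 m), for 0.05 s.
2. stroke up: the lower end of the bristles is raised at least 50 mm above the beaker's inner floor, still over the amber beaker (horizontal distance between brush and amber_beaker below 0.028 m and z of brush in the frame of amber_beaker above 0.055 m), for 0.05 s.
3. second stroke down: again within 25 mm of the inner floor (all of step 1), for 0.05 s.
At the end, for the whole second after the job is handed in: The brush stands at rest in the grey pot, bristles down, released: its lower end inside the pot within 19 mm of the pot's inner floor, leaning less than 23 degrees. Both beakers stand upright (within 5 degrees) within 30 mm of where they started (horizontal distance between brush and pot below 0.03 m and z of brush in the frame of pot between -0.01 and 0.025 m and angle between brush's own z axis and vertical below 0.4 rad and linear speed of brush below 0.03 m/s and contact force between the fingers and brush below 0.05 N and angle between each of amber_beaker, white_beaker's own z axis and vertical below 0.1 rad and distance of each of amber_beaker, white_beaker from where it was at the start of the episode below 0.03 m); the robot touches nothing.
It fails at once if the amber beaker tipped more than 25 degrees (angle between amber_beaker's own z axis and vertical above 0.436 rad).
It fails at once if the white beaker tipped more than 25 degrees (angle between white_beaker's own z axis and vertical above 0.436 rad).
It also fails if it takes over 51 s, if anything falls off the work surface, if the arm or the gripper's body presses on something with over 40 N, if the wrist force passes 120 N, or if a joint passes its speed limit or range.

## Working session

There is one attempt and no reset: what is moved stays moved. The work goes in short steps, Python scripts to look and compute and a tool call to move; the robot and the scene stay as the last step left them, time stands still between calls to the robot, and variables do not carry over. Pictures are saved under pics/ and viewed, at most 10 in all, crops included, and the job is handed in when it is done.

Besides the shell and the picture viewer there is one more tool, called after "Call:" by a JSON object that holds its "api" and its "payload", one argument or row to a line. move_arm: Moves the arm, as the interface text tells. Its arguments: {"type":"object","properties":{"increments":{"type":"array","items":{"type":"array","items":{"type":"number","minimum":-1,"maximum":1}}},"hand":{"type":"number"},"grip_force":{"type":"number"}},"required":["increments"]}

```bash
mkdir -p pics; python3 - <<'E'
from bench import bot
import cv2
s=bot.state();print(s['time'],s['tool_pos'],s['ee_rot'],s['opening'])
for n in('top','side'):
    f=bot.grab_frame(n);cv2.imwrite(f'pics/{n}0.png',f['img']);print(n,f['intrinsics'],f['k1'],f['R'],f['t'])
E
```

```text
0.0 [ 189.69292013 -489.31472117  403.49990178] [-3.08573884e+00 -5.77141361e-01  2.35213633e-04] 85.41396308992627
top [[481.34913919   0.         316.0992154 ]
 [  0.         481.34913919 202.24909796]
 [  0.           0.           1.        ]] -0.1310546340076524 [[-3.59980294e-03 -9.99798773e-01  1.97346341e-02]
 [-9.88637295e-01  5.92518659e-04 -1.50319484e-01]
 [ 1.50277542e-01 -2.00515158e-02 -9.88440487e-01]] [ 25.50130373 512.22733964 821.96373144]
side [[420.79215216   0.         327.89503374]
 [  0.         420.79215216 199.44376119]
 [  0.           0.           1.        ]] -0.07566837468624171 [[ 0.95768233 -0.28721948  0.01869573]
 [-0.15190073 -0.55952156 -0.81477715]
 [ 0.24448053  0.77745778 -0.57947275]] [-494.62980772  152.7732306   796.26908217]
```

View pics/top0.png

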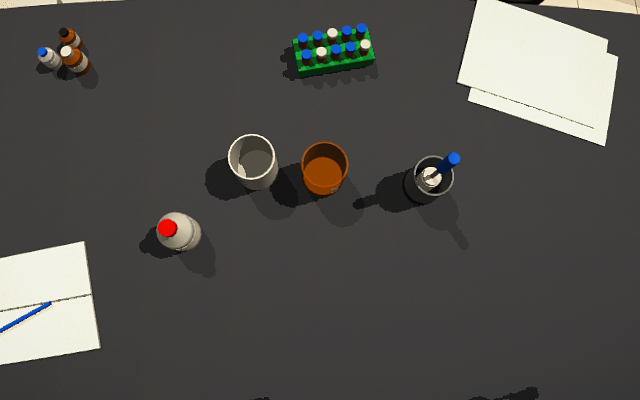

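View pics/side0.png

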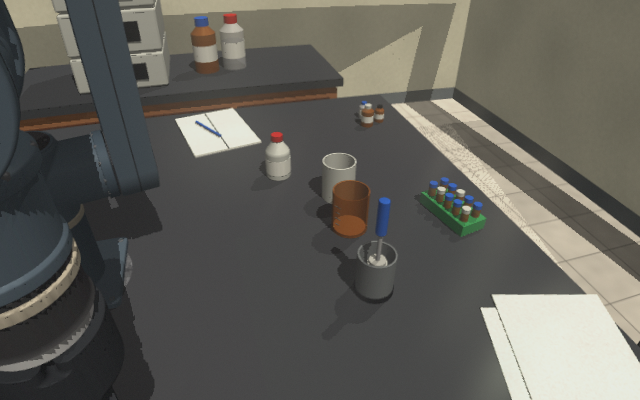

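The top view shows the pot at about (429,180) with the brush leaning to its handle end at (454,159). The amber beaker is at (325,168), white at (253,162), and the bottle at (178,231). I'll enlarge both views next.

```bash
python3 - <<'E'
import cv2,numpy as np
a=cv2.imread('pics/top0.png')[125:215,295:475]
b=cv2.imread('pics/side0.png')[170:310,310:450]
cv2.imwrite('pics/topc.png',cv2.resize(a,None,fx=4.4,fy=4.4,interpolation=2))
cv2.imwrite('pics/sidec.png',cv2.resize(b,None,fx=4,fy=4,interpolation=2))
E
```

```text
(no output)
```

View pics/topc.png

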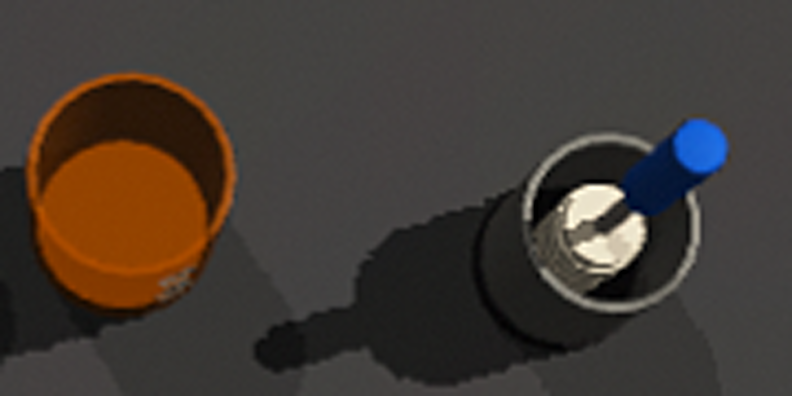

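View pics/sidec.png

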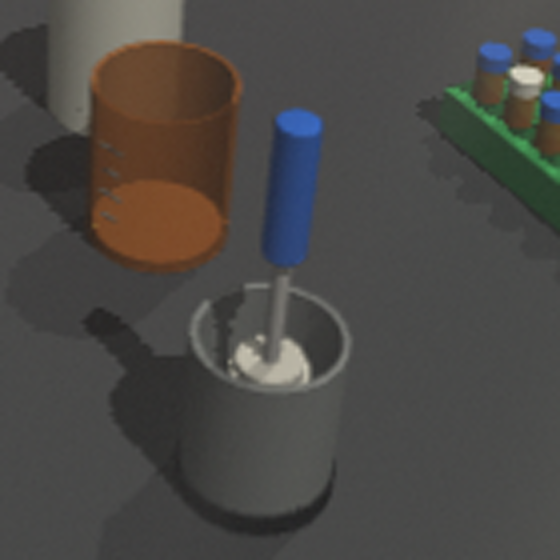

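The crops show the amber rim centred at top (324.8,164.3) and side (351.5,190.8), and the pot rim at (434.0,175.7) and (377.6,254.3). The handle end is at (454.3,158.2) and (384.5,200.5), and the head top at (432.3,176.4) and (378,260). The brush may be leaning, so I'll triangulate.

```bash
cat > h.py <<'E'
import numpy as np,cv2
C={'top':(481.349,316.099,202.249,-0.1310546,np.array([[-3.59980294e-03,-9.99798773e-01,1.97346341e-02],[-9.88637295e-01,5.92518659e-04,-1.50319484e-01],[1.50277542e-01,-2.00515158e-02,-9.88440487e-01]]),np.array([25.50130373,512.22733964,821.96373144])),
'side':(420.792,327.895,199.444,-0.0756684,np.array([[0.95768233,-0.28721948,0.01869573],[-0.15190073,-0.55952156,-0.81477715],[0.24448053,0.77745778,-0.57947275]]),np.array([-494.62980772,152.7732306,796.26908217]))}
def ray(n,p):
    f,cx,cy,k,R,t=C[n];K=np.array([[f,0,cx],[0,f,cy],[0,0,1.]])
    u=cv2.undistortPoints(np.array([[p]],float),K,np.array([k,0,0,0.]))[0,0]
    return -R.T@t,R.T@np.array([*u,1])
def atz(n,p,z):
    o,d=ray(n,p);return (o+d*(z-o[2])/d[2]).round(1)
def tri(pt,ps):
    A=0;b=0
    for n,p in(('top',pt),('side',ps)):
        o,d=ray(n,p);d=d/np.linalg.norm(d);P=np.eye(3)-np.outer(d,d);A=A+P;b=b+P@o
    return np.linalg.solve(A,b).round(1)
E
python3 - <<'E'
from h import *
for nm,a,b,z in(('amber',(324.8,164.3),(351.5,190.8),100),('pot',(434,175.7),(377.6,254.3),90),('htop',(454.3,158.2),(384.5,200.5),200),('head',(432.3,176.4),(378,260),76)):
    print(nm,tri(a,b),atz('top',a,z),atz('side',b,z))
print('white',atz('top',(253,157.5),100),'bottle',atz('top',(168,228),120))
from bench import bot
from scipy.spatial.transform import Rotation as Ro
print(Ro.from_rotvec(bot.state()['ee_rot']).as_matrix().round(3))
E
```

```text
amber [569.   10.5  96.4] [567.4  10.8 100. ] [567.9   5.6 100. ]
pot [ 552.  -178.1   87.6] [ 550.4 -177.1   90. ] [ 552.  -180.4   90. ]
htop [ 553.6 -178.   204.3] [ 554.2 -179.3  200. ] [ 556.9 -172.4  200. ]
head [ 553.7 -178.8   73.9] [ 552.1 -177.9   76. ] [ 554.  -180.7   76. ]
white [579.2 131.6 100. ] bottle [458.  265.4 120. ]
[[ 0.932  0.361 -0.001]
 [ 0.361 -0.932  0.002]
 [ 0.    -0.002 -1.   ]]
```

The brush stands nearly vertical at (553.5,-178.5), the pot is at (551.5,-178.5) and the amber beaker at about (568,9). I'll move above the brush in two halves.

Call:
{"api": "move_arm", "payload": {
  "increments": [
    [0.04, -0.014, 0, 0, 0, 0],
    [0.1, -0.035, 0, 0, 0, 0],
    [0.17, -0.06, 0, 0, 0, 0],
    [0.24, -0.084, 0, 0, 0, 0],
    [0.31, -0.109, 0, 0, 0, 0],
    [0.38, -0.133, 0, 0, 0, 0],
    [0.44, -0.155, 0, 0, 0, 0],
    [0.5, -0.176, 0, 0, 0, 0],
    [0.54, -0.19, 0, 0, 0, 0],
    [0.564, -0.198, 0, 0, 0, 0],
    [0.564, -0.198, 0, 0, 0, 0]
  ],
  "hand": 1
}}

```text
time: 1.02
tool_pos: [372.5, -333.0, 404.2]
ee_rot: [-3.086, -0.582, 0.0]
ft_force: [-0.7, -0.8, 0.4]
opening: 85.4
gripper_force: 0.0
```

Call:
{"api": "move_arm", "payload": {
  "increments": [
    [0.04, -0.014, 0, 0, 0, 0],
    [0.1, -0.035, 0, 0, 0, 0],
    [0.17, -0.06, 0, 0, 0, 0],
    [0.24, -0.084, 0, 0, 0, 0],
    [0.31, -0.109, 0, 0, 0, 0],
    [0.38, -0.133, 0, 0, 0, 0],
    [0.44, -0.155, 0, 0, 0, 0],
    [0.5, -0.176, 0, 0, 0, 0],
    [0.54, -0.19, 0, 0, 0, 0],
    [0.564, -0.198, 0, 0, 0, 0],
    [0.564, -0.198, 0, 0, 0, 0],
    [0.564, -0.198, 0, 0, 0, 0],
    [0.564, -0.198, 0, 0, 0, 0],
    [0.564, -0.198, 0, 0, 0, 0]
  ]
}}

```text
time: 2.18
tool_pos: [552.4, -179.9, 404.9]
ee_rot: [3.088, 0.575, -0.001]
ft_force: [0.3, -0.3, 0.1]
opening: 85.2
gripper_force: 0.0
```

```bash
python3 - <<'E'
from bench import bot
import cv2
s=bot.state();print(s['time'],s['tool_pos'],s['ee_rot'],s['ft_force'])
f=bot.grab_frame('wrist');cv2.imwrite('pics/w1.png',f['img'])
E
```

```text
2.1833 [ 552.41599061 -179.85559457  404.86111734] [ 3.08818830e+00  5.74754676e-01 -5.98774218e-04] [ 0.33014163 -0.27965218  0.12401673]
```

View pics/w1.png

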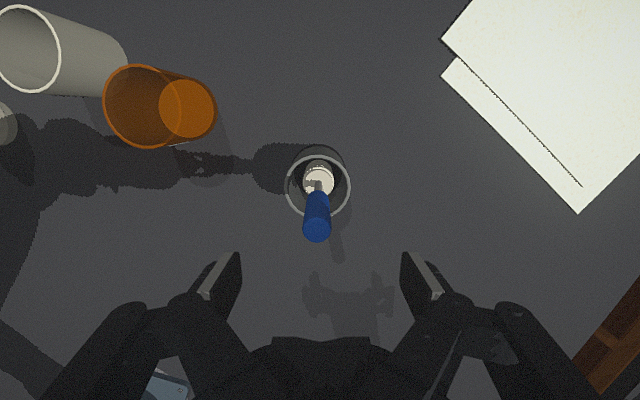

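The wrist view shows the handle end at (317,232), centred between the fingers (midpoint about x=320). I'll descend 74 mm and grip.

Call:
{"api": "move_arm", "payload": {
  "increments": [
    [0.003, 0, 0.02, 0, 0, 0],
    [0.003, 0, 0.05, 0, 0, 0],
    [0.003, 0, 0.08, 0, 0, 0],
    [0.003, 0, 0.11, 0, 0, 0],
    [0.003, 0, 0.14, 0, 0, 0],
    [0.003, 0, 0.165, 0, 0, 0],
    [0.003, 0, 0.18, 0, 0, 0],
    [0.003, 0, 0.185, 0, 0, 0],
    [0.003, 0, 0.185, 0, 0, 0],
    [0.003, 0, 0.185, 0, 0, 0]
  ]
}}

```text
time: 3.07
tool_pos: [554.4, -178.4, 331.2]
ee_rot: [3.088, 0.577, 0.001]
ft_force: [-0.0, 0.5, 0.3]
opening: 85.1
gripper_force: 0.0
```

Call:
{"api": "move_arm", "payload": {
  "increments": [
    [0, 0, 0, 0, 0, 0],
    [0, 0, 0, 0, 0, 0],
    [0, 0, 0, 0, 0, 0],
    [0, 0, 0, 0, 0, 0],
    [0, 0, 0, 0, 0, 0],
    [0, 0, 0, 0, 0, 0],
    [0, 0, 0, 0, 0, 0],
    [0, 0, 0, 0, 0, 0],
    [0, 0, 0, 0, 0, 0],
    [0, 0, 0, 0, 0, 0],
    [0, 0, 0, 0, 0, 0],
    [0, 0, 0, 0, 0, 0]
  ],
  "hand": -1,
  "grip_force": 50
}}

```text
time: 4.07
tool_pos: [554.3, -178.2, 331.0]
ee_rot: [-3.088, -0.578, -0.001]
ft_force: [-0.4, 1.3, 1.8]
opening: 18.7
gripper_force: 49.2
```

Call:
{"api": "move_arm", "payload": {
  "increments": [
    [0, 0, -0.015, 0, 0, 0],
    [0, 0, -0.04, 0, 0, 0],
    [0, 0, -0.075, 0, 0, 0],
    [0, 0, -0.11, 0, 0, 0],
    [0, 0, -0.15, 0, 0, 0],
    [0, 0, -0.19, 0, 0, 0],
    [0, 0, -0.23, 0, 0, 0],
    [0, 0, -0.265, 0, 0, 0],
    [0, 0, -0.295, 0, 0, 0],
    [0, 0, -0.315, 0, 0, 0],
    [0, 0, -0.325, 0, 0, 0],
    [0, 0, -0.325, 0, 0, 0],
    [0, 0, -0.325, 0, 0, 0]
  ]
}}

```text
time: 5.15
tool_pos: [554.4, -178.4, 460.4]
ee_rot: [-3.088, -0.577, 0.001]
ft_force: [-0.8, 0.4, -0.7]
opening: 19.0
gripper_force: 48.8
```

```bash
python3 - <<'E'
from bench import bot
import cv2,numpy as np
s=bot.state();print(s['time'],s['tool_pos'],s['ee_rot'],s['ft_force'],s['opening'])
t=bot.grab_frame('top')['img'];f=bot.grab_frame('side')['img']
a=cv2.resize(t[70:220,280:480],None,fx=3,fy=3,interpolation=2);b=cv2.resize(f[110:310,300:480],None,fx=3,fy=3,interpolation=2)
cv2.imwrite('pics/l_s.png',b);cv2.imwrite('pics/l_t.png',a)
E
```

```text
5.15 [ 554.36957976 -178.3880899   460.38719372] [-3.08796564e+00 -5.77458223e-01  6.18507506e-04] [-0.7729143   0.41480952 -0.71067765] 19.014857293932607
```

View pics/l_s.png

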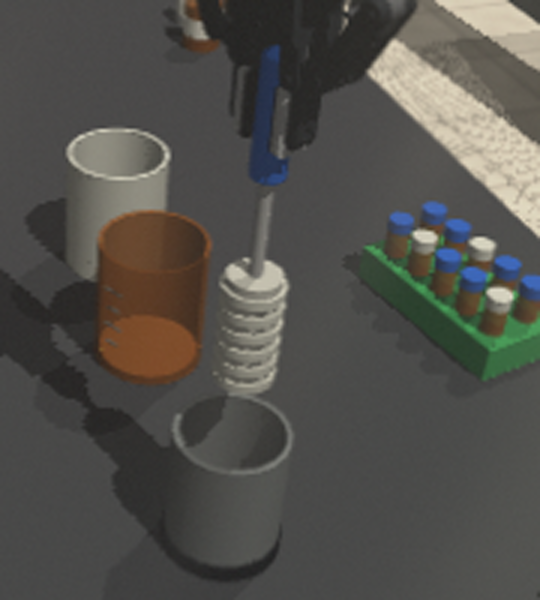

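The side view shows the brush lifted clear: bristle lower end at (381.3,237.3), head top at (384,202.7), handle lower end at (389.3,169.3). I'll check the tilt against a vertical brush.

```bash
python3 - <<'E'
from h import *
def proj(n,X):
    f,cx,cy,k,R,t=C[n];K=np.array([[f,0,cx],[0,f,cy],[0,0,1.]])
    return cv2.projectPoints(np.array([X],float),cv2.Rodrigues(R)[0],t,K,np.array([k,0,0,0.]))[0].ravel().round(1)
for z in(135,205,265): print(z,proj('side',(554.4,-178.4,z)),proj('top',(554.4,-178.4,z)))
print('rim',proj('side',(568,9,100)), 'amb obs side->', atz('side',(300+148/3,110+362/3),0), atz('top',(295+123/4.4,125+225/4.4),5))
E
```

```text
135 [380.8 233.8] [441.8 167.7]
205 [384.8 200.3] [454.7 157.3]
265 [388.6 168.2] [467.8 146.7]
rim [351.  189.9] amb obs side-> [564.9  -3.9   0. ] [566.9  10.7   5. ]
```

View pics/l_t.png

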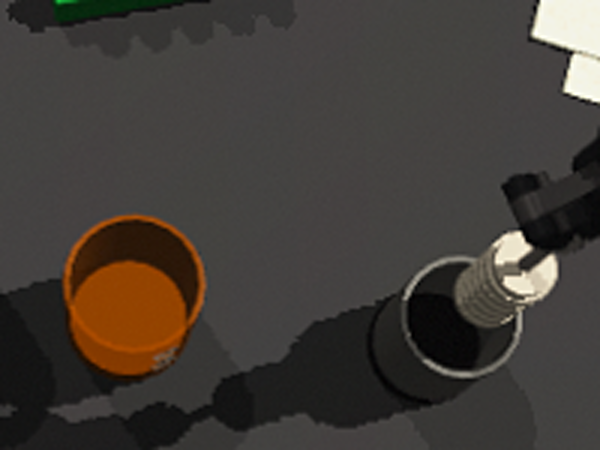

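The top view puts the head top at (455,158.3), within about 1 px of a vertical brush. I'll move over the amber beaker.

Call:
{"api": "move_arm", "payload": {
  "increments": [
    [0.008, -0.017, 0, 0, 0, 0],
    [0.025, -0.053, 0, 0, 0, 0],
    [0.05, -0.107, 0, 0, 0, 0],
    [0.08, -0.17, 0, 0, 0, 0],
    [0.11, -0.234, 0, 0, 0, 0],
    [0.14, -0.298, 0, 0, 0, 0],
    [0.165, -0.351, 0, 0, 0, 0],
    [0.185, -0.394, 0, 0, 0, 0],
    [0.196, -0.417, 0, 0, 0, 0],
    [0.2, -0.426, 0, 0, 0, 0],
    [0.2, -0.426, 0, 0, 0, 0],
    [0.2, -0.426, 0, 0, 0, 0],
    [0.2, -0.426, 0, 0, 0, 0]
  ]
}}

```text
time: 6.33
tool_pos: [567.3, 8.5, 460.6]
ee_rot: [3.088, 0.575, -0.001]
ft_force: [-0.1, -0.1, -1.1]
opening: 18.9
gripper_force: 48.9
```

```bash
python3 - <<'E'
from bench import bot
import cv2,numpy as np
s=bot.state();print(s['time'],s['tool_pos'],s['ee_rot'],s['ft_force'],s['opening'])
t=bot.grab_frame('top')['img'];f=bot.grab_frame('side')['img']
a=cv2.resize(t[90:230,255:395],None,fx=2.8,fy=2.8,interpolation=2);b=cv2.resize(f[110:250,290:430],None,fx=2.8,fy=2.8,interpolation=2)
cv2.imwrite('pics/o.png',np.hstack([a,b]))
E
```

```text
6.3333 [567.32771582   8.50592574 460.57249153] [ 3.08794120e+00  5.75468715e-01 -5.78907578e-04] [-0.07383325 -0.07671709 -1.11166149] 18.921782578440656
```

View pics/o.png

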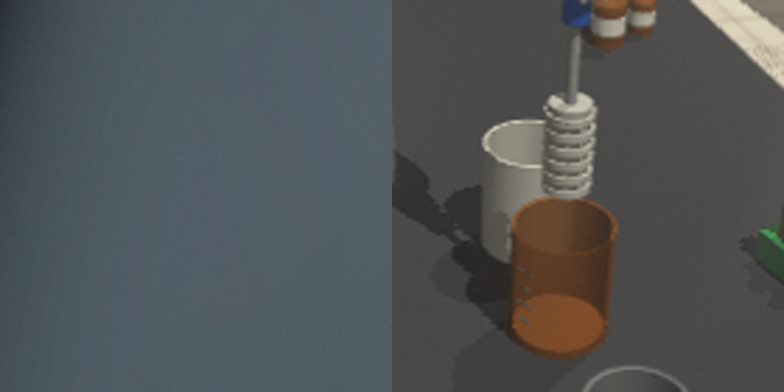

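The arm blocks the top view. In the side view the bristle end (567,190 in the crop) is centred over the beaker mouth (564,225). I'll lower it.

Call:
{"api": "move_arm", "payload": {
  "increments": [
    [0, 0, 0.012, 0, 0, 0],
    [0, 0, 0.035, 0, 0, 0],
    [0, 0, 0.06, 0, 0, 0],
    [0, 0, 0.09, 0, 0, 0],
    [0, 0, 0.12, 0, 0, 0],
    [0, 0, 0.15, 0, 0, 0],
    [0, 0, 0.18, 0, 0, 0],
    [0, 0, 0.21, 0, 0, 0],
    [0, 0, 0.24, 0, 0, 0],
    [0, 0, 0.265, 0, 0, 0],
    [0, 0, 0.283, 0, 0, 0],
    [0, 0, 0.293, 0, 0, 0],
    [0, 0, 0.293, 0, 0, 0],
    [0, 0, 0.293, 0, 0, 0],
    [0, 0, 0.293, 0, 0, 0]
  ]
}}

```text
time: 7.68
tool_pos: [567.6, 9.5, 344.4]
ee_rot: [3.088, 0.577, 0.002]
ft_force: [-0.0, -0.1, -0.7]
opening: 18.7
gripper_force: 48.9
```

```bash
python3 - <<'E'
from bench import bot
import cv2,numpy as np
s=bot.state();print(s['time'],s['tool_pos'],s['ft_force'],s['opening'])
f=bot.grab_frame('side')['img']
cv2.imwrite('pics/d.png',cv2.resize(f[130:250,290:430],None,fx=4,fy=4,interpolation=2))
E
```

```text
7.6833 [567.56816488   9.45008828 344.38403713] [-0.02758882 -0.07466872 -0.69604483] 18.67852014772082
```

View pics/d.png

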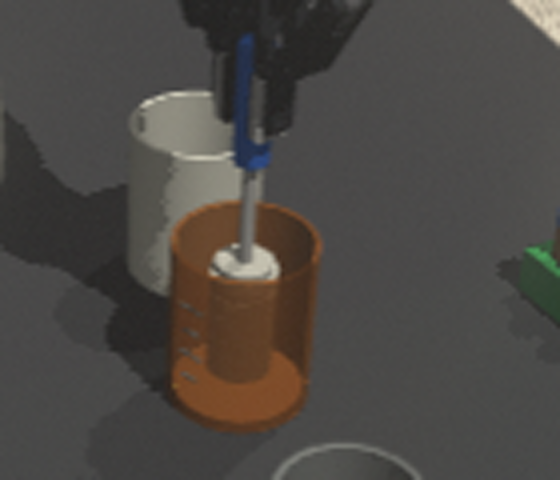

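The side view shows the bristles inside the amber beaker, centred (axis at x=244, rim centre 246), near the floor and with no contact force. Next are a small further dip, then up, and down again.

Call:
{"api": "move_arm", "payload": {
  "increments": [
    [0, 0, 0.006, 0, 0, 0],
    [0, 0, 0.01, 0, 0, 0],
    [0, 0, 0.01, 0, 0, 0],
    [0, 0, -0.005, 0, 0, 0],
    [0, 0, -0.03, 0, 0, 0],
    [0, 0, -0.06, 0, 0, 0],
    [0, 0, -0.09, 0, 0, 0],
    [0, 0, -0.12, 0, 0, 0],
    [0, 0, -0.145, 0, 0, 0],
    [0, 0, -0.16, 0, 0, 0],
    [0, 0, -0.165, 0, 0, 0],
    [0, 0, -0.165, 0, 0, 0],
    [0, 0, -0.165, 0, 0, 0],
    [0, 0, -0.165, 0, 0, 0]
  ]
}}

```text
time: 8.9
tool_pos: [567.2, 9.5, 408.6]
ee_rot: [-3.088, -0.577, 0.003]
ft_force: [0.2, 0.5, -1.0]
opening: 18.6
gripper_force: 48.9
```

Call:
{"api": "move_arm", "payload": {
  "increments": [
    [0, 0, 0.012, 0, 0, 0],
    [0, 0, 0.035, 0, 0, 0],
    [0, 0, 0.065, 0, 0, 0],
    [0, 0, 0.095, 0, 0, 0],
    [0, 0, 0.125, 0, 0, 0],
    [0, 0, 0.15, 0, 0, 0],
    [0, 0, 0.168, 0, 0, 0],
    [0, 0, 0.175, 0, 0, 0],
    [0, 0, 0.175, 0, 0, 0],
    [0, 0, 0.175, 0, 0, 0],
    [0, 0, 0.175, 0, 0, 0]
  ]
}}

```text
time: 9.82
tool_pos: [567.6, 9.5, 340.4]
ee_rot: [3.088, 0.577, 0.003]
ft_force: [-0.4, 0.2, -0.4]
opening: 18.6
gripper_force: 48.9
```

Call:
{"api": "move_arm", "payload": {
  "increments": [
    [0, 0, -0.012, 0, 0, 0],
    [0, 0, -0.04, 0, 0, 0],
    [0, 0, -0.075, 0, 0, 0],
    [0, 0, -0.11, 0, 0, 0],
    [0, 0, -0.15, 0, 0, 0],
    [0, 0, -0.19, 0, 0, 0],
    [0, 0, -0.23, 0, 0, 0],
    [0, 0, -0.265, 0, 0, 0],
    [0, 0, -0.29, 0, 0, 0],
    [0, 0, -0.303, 0, 0, 0],
    [0, 0, -0.303, 0, 0, 0],
    [0, 0, -0.303, 0, 0, 0]
  ]
}}

```text
time: 10.82
tool_pos: [567.4, 9.5, 461.5]
ee_rot: [3.088, 0.577, 0.002]
ft_force: [0.5, 0.6, -1.3]
opening: 18.7
gripper_force: 48.9
```

Both strokes met no side force. Back over the pot.

Call:
{"api": "move_arm", "payload": {
  "increments": [
    [-0.008, 0.017, 0, 0, 0, 0],
    [-0.025, 0.053, 0, 0, 0, 0],
    [-0.05, 0.105, 0, 0, 0, 0],
    [-0.08, 0.167, 0, 0, 0, 0],
    [-0.11, 0.23, 0, 0, 0, 0],
    [-0.14, 0.293, 0, 0, 0, 0],
    [-0.168, 0.348, 0, 0, 0, 0],
    [-0.19, 0.392, 0, 0, 0, 0],
    [-0.201, 0.415, 0, 0, 0, 0],
    [-0.205, 0.424, 0, 0, 0, 0],
    [-0.205, 0.424, 0, 0, 0, 0],
    [-0.205, 0.424, 0, 0, 0, 0],
    [-0.205, 0.424, 0, 0, 0, 0]
  ]
}}

```text
time: 11.9
tool_pos: [552.3, -177.2, 460.7]
ee_rot: [-3.087, -0.58, -0.0]
ft_force: [0.4, 0.1, -1.3]
opening: 18.8
gripper_force: 48.9
```

Call:
{"api": "move_arm", "payload": {
  "increments": [
    [0, 0, 0.012, 0, 0, 0],
    [0, 0, 0.035, 0, 0, 0],
    [0, 0, 0.06, 0, 0, 0],
    [0, 0, 0.09, 0, 0, 0],
    [0, 0, 0.12, 0, 0, 0],
    [0, 0, 0.15, 0, 0, 0],
    [0, 0, 0.18, 0, 0, 0],
    [0, 0, 0.21, 0, 0, 0],
    [0, 0, 0.24, 0, 0, 0],
    [0, 0, 0.265, 0, 0, 0],
    [0, 0, 0.285, 0, 0, 0],
    [0, 0, 0.3, 0, 0, 0],
    [0, 0, 0.31, 0, 0, 0],
    [0, 0, 0.315, 0, 0, 0],
    [0, 0, 0.315, 0, 0, 0]
  ]
}}

```text
time: 13.15
tool_pos: [552.1, -178.3, 334.5]
ee_rot: [-3.088, -0.578, 0.0]
ft_force: [0.1, 0.3, -1.5]
opening: 18.8
gripper_force: 48.9
```

Call:
{"api": "move_arm", "payload": {
  "increments": [
    [0, 0, 0.003, 0, 0, 0],
    [0, 0, 0.006, 0, 0, 0],
    [0, 0, 0.009, 0, 0, 0],
    [0, 0, 0.009, 0, 0, 0],
    [0, 0, 0.009, 0, 0, 0],
    [0, 0, 0.009, 0, 0, 0]
  ]
}}

```text
time: 13.65
tool_pos: [552.2, -178.3, 331.3]
ee_rot: [3.088, 0.577, 0.0]
ft_force: [-0.3, -0.9, -1.1]
opening: 18.9
gripper_force: 48.9
```

Call:
{"api": "move_arm", "payload": {
  "increments": [
    [0, 0, 0.001, 0, 0, 0],
    [0, 0, 0.001, 0, 0, 0],
    [0, 0, 0.001, 0, 0, 0],
    [0, 0, 0.001, 0, 0, 0],
    [0, 0, 0.001, 0, 0, 0],
    [0, 0, 0.001, 0, 0, 0]
  ],
  "hand": -0.3
}}

```text
time: 14.15
tool_pos: [552.2, -178.3, 330.8]
ee_rot: [3.088, 0.578, 0.0]
ft_force: [-0.1, 0.5, -0.5]
opening: 29.9
gripper_force: 0.0
```

Call:
{"api": "move_arm", "payload": {
  "increments": [
    [0, 0, 0, 0, 0, 0],
    [0, 0, 0, 0, 0, 0],
    [0, 0, 0, 0, 0, 0],
    [0, 0, 0, 0, 0, 0],
    [0, 0, 0, 0, 0, 0],
    [0, 0, 0, 0, 0, 0],
    [0, 0, 0, 0, 0, 0],
    [0, 0, 0, 0, 0, 0]
  ],
  "hand": 1
}}

```text
time: 14.82
tool_pos: [552.2, -178.3, 330.7]
ee_rot: [-3.088, -0.578, 0.0]
ft_force: [0.4, 1.2, 0.9]
opening: 85.6
gripper_force: 0.0
```

Call:
{"api": "move_arm", "payload": {
  "increments": [
    [0, 0, -0.01, 0, 0, 0],
    [0, 0, -0.03, 0, 0, 0],
    [0, 0, -0.06, 0, 0, 0],
    [0, 0, -0.1, 0, 0, 0],
    [0, 0, -0.14, 0, 0, 0],
    [0, 0, -0.18, 0, 0, 0],
    [0, 0, -0.22, 0, 0, 0],
    [0, 0, -0.24, 0, 0, 0],
    [0, 0, -0.25, 0, 0, 0],
    [0, 0, -0.25, 0, 0, 0],
    [0, 0, -0.25, 0, 0, 0],
    [0, 0, -0.25, 0, 0, 0]
  ]
}}

```text
time: 15.82
tool_pos: [552.1, -178.2, 429.5]
ee_rot: [-3.087, -0.577, 0.003]
ft_force: [-0.2, -0.1, 0.1]
opening: 85.0
gripper_force: 0.0
```

```bash
python3 - <<'E'
from bench import bot
import cv2,numpy as np
s=bot.state();print(s['time'],s['tool_pos'],s['ft_force'],s['opening'])
f=bot.grab_frame('side')['img']
cv2.imwrite('pics/e.png',cv2.resize(f[130:310,290:470],None,fx=3.3,fy=3.3,interpolation=2)[:600])
E
```

```text
15.8167 [ 552.05456378 -178.24201686  429.5343769 ] [-0.21394223 -0.14617453  0.06379818] 85.01676290803795
```

View pics/e.png

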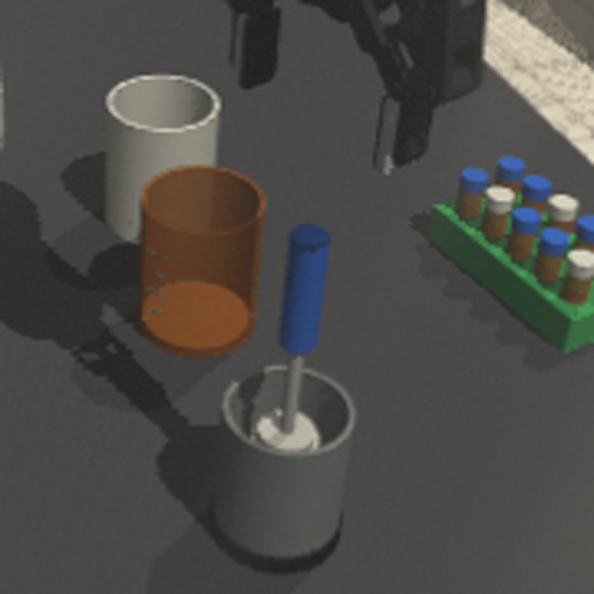

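The side view shows the brush upright in the pot (handle end at 310,237 in the crop), released, with the fingers clear and both beakers standing where they were.

```bash
python3 -c "
from bench import bot
print(bot.hand_in())"
```

```text
the job is handed in; nothing more can be done
None
```

The amber beaker was brushed with two full up-and-down strokes, the brush is standing released in its grey pot, both beakers look undisturbed, and the job was handed in at about 16 s; no verdict came back.

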